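Bring a glaze test ring round the sample rail to its stop

ROBOT

A 6-joint arm with a two-finger parallel gripper is mounted at the origin on the work surface; the furniture and walls round the work are solid. World frame = base frame: x ahead of the robot, y to its left, z up, the work surface at z = 0. Lengths are in mm, angles in rad, forces in N, time in s.
With the tool pointing down it reaches from about 350 to 925 mm from the base axis. Payload 6.4 kg.
Tool frame: the origin (TCP) lies on the centre line of the jaws, within the pads' length; the fingertips stand 11 mm ahead of it and the grasp point (between the pads) lies 8 mm behind it; z points along the fingers, x is the direction in which the jaws open and shut, and the axes are right-handed (so a half turn about z gives the same grasp; the last joint's range is limited). The gripper opens to 85 mm and grips with 20 to 120 N. Pads are 22 mm wide; open, the fingers measure 114 mm over their backs; the gripper's body (76 mm by 85 mm) begins 54 mm behind the grasp point. The pads swing forward as they close: fully open they stand 13 mm farther back than shut.
Start: joints at [0.976, 0.245, 1.558, -0, 1.339, -0.174], TCP at [265.518, 593.308, 242.29] pointing down, gripper open.
Joint ranges: [-3.13, 3.13], [-1.02, 2.26], [0.13, 2.54], [-0.95, 4.09], [0.21, 2.88], [-2.74, 2.74]. Speed limits (rad/s): [2.57, 2.57, 3.14, 3.14, 3.14, 3.14].

INTERFACE

Orientations are given as [roll, pitch, yaw] about the fixed x, y, z axes, in that order (R = Rz(yaw) Ry(pitch) Rx(roll)).
In Python, from workcell import ctrl gives the robot as it stands. The module is installed in compiled form; this text tells all that it offers.
- The arm moves only by the shell command python3 -m inch 'ROWS' [OPENING] [FORCE]. ROWS is text: rows parted by semicolons, each of 6 numbers parted by spaces: the shift along the world's x, y, z in m, then the turn, a rotation vector about the world's x, y, z in degrees. A call has 1 to 20 rows; each row shifts and turns the commanded pose from where the row before left it; what a row does not reach is not made up. A row lasts 1/8 s, in which the tool goes at most 62.5 mm and 10.7 degrees, less where a joint would pass 70% of its speed; a pose out of reach is approached as far as the arm can. A call with a gripper value outside its range is refused whole. OPENING is the gripper command: -1 is shut, 1 is fully open, values between are in proportion, set as the call begins (- or left out, the last holds). The fingers move at their own pace and stop on an object; FORCE is the grip in N (left out, the last holds). Time passes only in rows, so rows that do not move let the fingers close. It gives the time, the measured TCP pose, the force and the opening at its end, in the units of the state.
- ctrl.get_obs(): the state, without advancing time (a new reading comes with each control period).
- ctrl.read_camera(name): name is "scene" or "top"; returns (picture, depth): 384x512x3 uint8, red, green, blue; 384x512 float32, mm along the optical axis (not along the pixel's ray), 0 where there is no reading.
- ctrl.get_calibration(name): a dict with "intrinsics" (3x3 intrinsics, pixels), "extrinsics" (4x4, takes a point from camera to world coordinates). Camera axes: x right, y up, looking along -z (the intrinsics and any distortion apply to the point x, -y, -z); pixel columns grow to the right and rows downward; lengths in mm; the calibration is good to about 2 mm. A picture is of the moment at which its call begins. get_calibration takes no time and is no camera call.
- ctrl.hand_in(): hands the job in, once; it reports no verdict.
The state is a dict: "time_s": time; "joints": joint angles; "qvel": joint speeds; "tau": joint torques, N m; "tool_pos": TCP position; "tool_rot": TCP orientation; "force": force on the tool from outside, world axes, zero at the start; "moment": the same for the moment, N m; "gripper_width": opening from 0.0 (shut) to 1.0 (fully open).
Only numpy, scipy, OpenCV 4.12 (cv2) and the standard library are available. Lean on these libraries where they do the work, as an engineer would, in place of code of your own. Each camera call takes 0.05 s, during which the arm holds its last target.

TASK

Slide the blue test ring along the bent steel rail, round both corners, until it touches the black buffer of the brass stop collar on the other leg, and let go of it there so that it hangs freely, cork grip up. Touch the buffer gently: the collar is only clamped by friction and must not be pushed along. Do not disturb the pots and the tile standing around.

Things in the scene. Friction and masses are not known exactly. Their poses are not given: they have to be found in the camera images.
- rail: Fixed rail: steel rod, 10 mm diameter, bent to a flat level U, axis 160 mm high, on two wooden posts (30 mm square, top 180 mm) and a steel base. Origin on the table under the middle of the U; x from the posts to the closed side. Rod in this frame: start leg y = +90 mm, cross bar x = +90 mm, stop leg y = -90 mm; post faces at x = -75 mm. No other support.
- rail_corner_a (a point): First corner: the point (90, 90, 160) mm of the rail's frame where the lines of start leg and cross bar would cross. The rod is rounded there with a 35 mm bend radius (rod axis) about (55, 55) mm, so the straight parts end 35 mm before this point. Axes as the rail's.
- rail_corner_b (a point): Second corner: the point (90, -90, 160) mm of the rail's frame where the lines of cross bar and stop leg would cross; 35 mm bend radius about (55, -55) mm. Axes as the rail's.
- ring_center (a point): Centre of the blue glazed ring: 64 mm outside, 26 mm inside diameter, 20 mm thick, 0.16 kg, threaded on the rod, at first on the start leg. x: axis of its bore (at first pointing to the cross bar); z: to the cork grip. Hanging, it lies 8 mm below the rod axis. It must turn with the rod at the corners: it jams when the bore is over 0.5 rad off the rod's direction.
- lug_center (a point): Middle of the cork grip on the ring, 52 mm above the ring's centre; axes as the ring's. An upright block 24 mm along x and 20 mm along y, standing from 32 to 68 mm above the ring's centre (top 60 mm above the rod axis when hanging). Pinch it from above across y, the 20 mm width.
- stop_collar (a joint): Position of the brass stop collar along the stop leg, m; it grows towards the second corner; at 0 the collar stands 14 mm clear of the post. It is clamped by friction and slips along the rod when pushed with more than about 12 N.
- collar_face (a point): Centre, on the rod axis, of the face of the brass collar (44 mm diameter, 24 mm long) that looks to the second corner; x points that way, z up. A black rubber buffer (34 mm diameter) on a screwed sleeve round the rod ends 4 to 40 mm before this face, different each time and not reported: find it by touch. Touching it, the ring's centre is 10 mm from the buffer's end.
- bowl: Loose green glazed bowl, 68 mm wide, 47 mm high, on the table under the middle of the U; origin at the centre of its underside.
- cup: Loose pale bisque cup, 66 mm wide, 74 mm high, behind the rail; origin at the centre of its underside.
- tile_a: Loose flat glaze test tile with a blue half, 55 x 42 x 7 mm, lying on the table under the start leg; origin at the centre of its underside.
Things that resemble listed ones, but are neither listed nor needed, are in the scene too. What is shaped like the part that bears ring_center but green or orange is not meant.

How it is judged:
By the outcome, as a careful person would: the job done as asked, in the order asked, and still so for the second after the job is handed in, with the robot touching nothing.
It also fails if it takes over 64 s, if anything falls off the work surface, if the arm or the gripper's body presses on something with over 40 N, if the wrist force passes 120 N, or if a joint passes its speed limit or range.

## Working session

There is one attempt and no reset: what is moved stays moved. The work goes in short steps, Python scripts to look and compute and a shell command to move; the robot and the scene stay as the last step left them, time stands still between calls to the robot, and variables do not carry over. Pictures are saved under pics/ and viewed, and the job is handed in when it is done.

```bash
mkdir -p pics; cat > h.py <<'E'
import numpy as np, cv2
from workcell import ctrl
def grab(n):
    im,d=ctrl.read_camera(n); np.savez(f'{n}.npz',im=im,d=d); return im,d
def load(n):
    z=np.load(f'{n}.npz'); return z['im'],z['d']
def pts(n,u,v,d):
    c=ctrl.get_calibration(n);K=np.array(c['intrinsics']);E=np.array(c['extrinsics'])
    u=np.asarray(u,float);v=np.asarray(v,float)
    x=(u-K[0,2])/K[0,0];y=(v-K[1,2])/K[1,1]
    P=np.stack([x*d,-y*d,-d+0*x,1+0*x],-1)
    return (P@E.T)[...,:3]
def onplane(n,u,v,z):
    E=np.array(ctrl.get_calibration(n)['extrinsics']);o=E[:3,3];p=pts(n,u,v,1.0);r=p-o
    return o+r*((z-o[2])/r[...,2:3])
def proj(n,P):
    c=ctrl.get_calibration(n);K=np.array(c['intrinsics']);E=np.linalg.inv(np.array(c['extrinsics']))
    P=np.atleast_2d(P);q=P@E[:3,:3].T+E[:3,3];return np.stack([K[0,0]*q[:,0]/-q[:,2]+K[0,2],K[1,1]*-q[:,1]/-q[:,2]+K[1,2]],-1)
def save(im,f,s=1.5,crop=None):
    if crop: im=im[crop[1]:crop[3],crop[0]:crop[2]]
    cv2.imwrite(f,cv2.resize(im[...,::-1],None,fx=s,fy=s,interpolation=cv2.INTER_CUBIC))
E
python3 - <<'E'
from h import *
for n in('scene','top'):
    im,d=grab(n); save(im,f'pics/{n}0.png'); c=ctrl.get_calibration(n); print(n,c)
print(ctrl.get_obs())
E
```

```text
scene {'intrinsics': array([[381.74547519,   0.        , 253.5429397 ],
       [  0.        , 381.74547519, 189.11856391],
       [  0.        ,   0.        ,   1.        ]]), 'extrinsics': array([[-4.89252664e-01, -4.44174009e-01,  7.50560644e-01,
         1.23530146e+03],
       [ 8.72128656e-01, -2.53945276e-01,  4.18214543e-01,
         4.76194258e+02],
       [ 4.84129979e-03,  8.59198025e-01,  5.11620284e-01,
         5.67931361e+02],
       [ 0.00000000e+00,  0.00000000e+00,  0.00000000e+00,
         1.00000000e+00]])}
top {'intrinsics': array([[441.578854  ,   0.        , 259.66793175],
       [  0.        , 441.578854  , 195.09364025],
       [  0.        ,   0.        ,   1.        ]]), 'extrinsics': array([[ 1.24162040e-02,  9.97205017e-01, -7.36749110e-02,
         5.21401347e+02],
       [-9.99728740e-01,  1.09280674e-02, -2.05675498e-02,
         1.11495784e+02],
       [-1.97049395e-02,  7.39102968e-02,  9.97070200e-01,
         1.14654589e+03],
       [ 0.00000000e+00,  0.00000000e+00,  0.00000000e+00,
         1.00000000e+00]])}
{'time_s': 0.1, 'joints': array([ 9.75910606e-01,  2.45747086e-01,  1.55885716e+00, -2.75825916e-06,
        1.33870380e+00, -1.74117637e-01]), 'qvel': array([ 0.00032224, -0.00091513, -0.00344328,  0.00099455,  0.00195256,
       -0.00111663]), 'tau': array([-2.65660301e-04, -4.30668354e+01, -3.27129149e+01, -8.13602787e-05,
        2.78029431e-03,  4.22997104e-06]), 'tool_pos': array([265.23981147, 592.90849565, 241.30746269]), 'tool_rot': array([-3.14129812e+00,  1.68992606e-03,  1.15002913e+00]), 'force': array([ 0.20251323, -0.61631729, -0.20450789]), 'moment': array([ 0.0417835 , -0.00662329,  0.00108565]), 'gripper_width': 0.9999453902935108}
```

View pics/scene0.png

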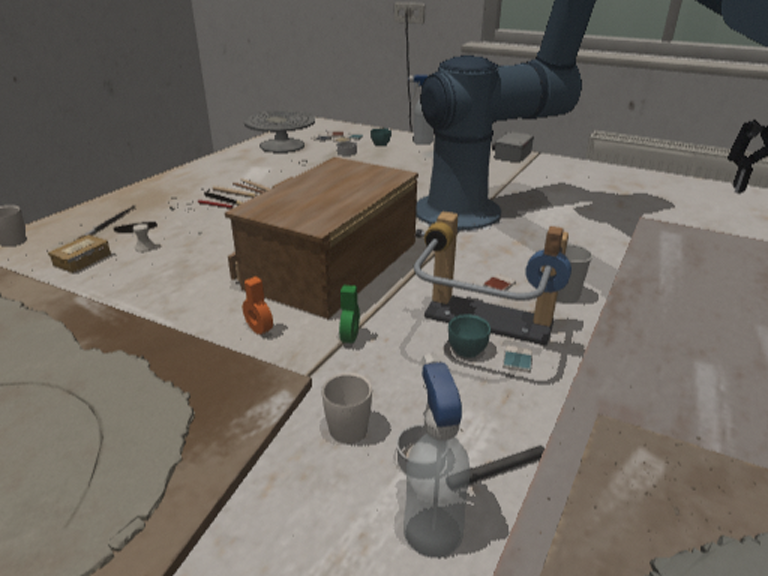

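View pics/top0.png

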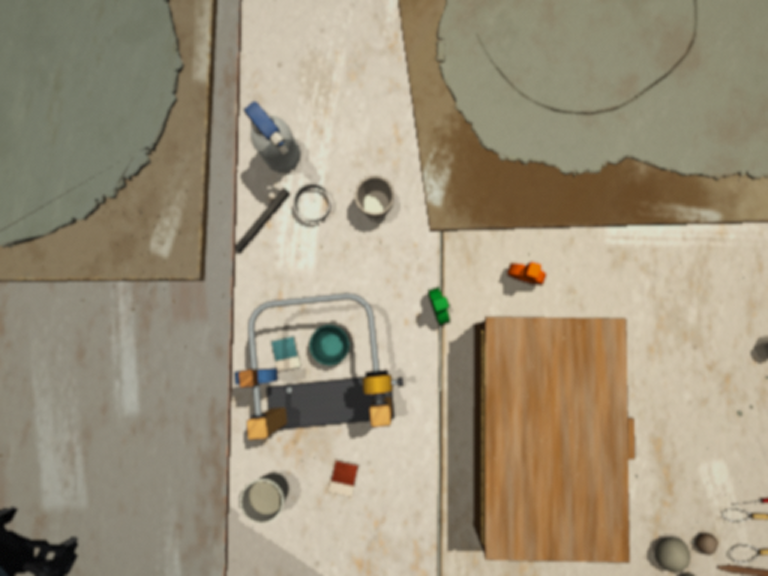

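```bash
python3 - <<'E'
from h import *
im,d=load('scene'); save(im,'pics/s_crop.png',5,(270,135,410,255))
im,d=load('top'); save(im,'pics/t_crop.png',5,(145,185,290,305))
E
```

```text
(no output)
```

View pics/s_crop.png

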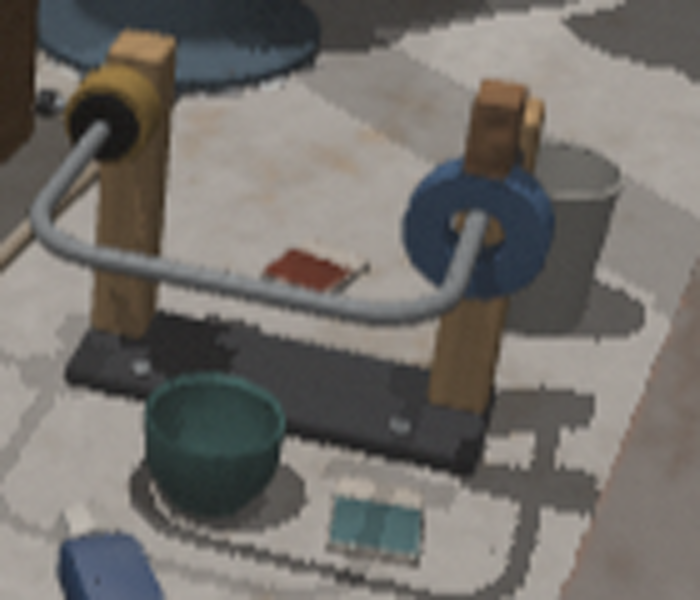

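View pics/t_crop.png

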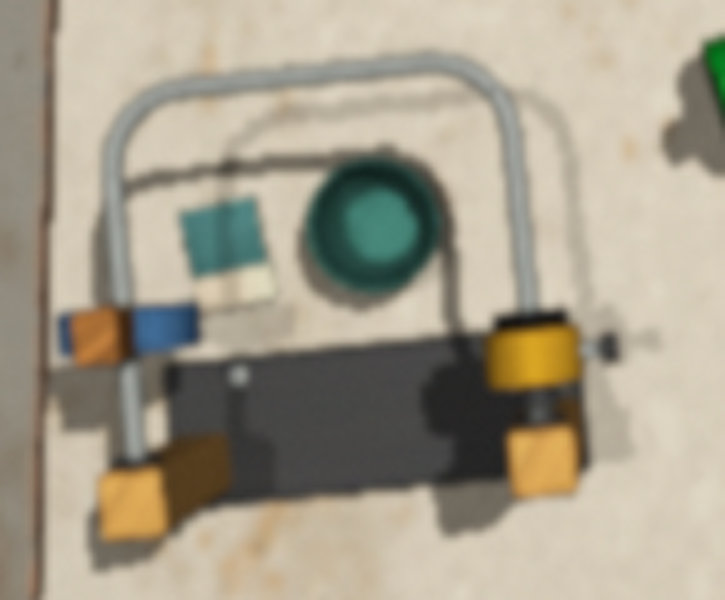

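The top crop shows three ring-like parts. The blue one is threaded on the left (start) leg at top px about (172,250), with its cork at (165,252). The green one at (292,203) and the orange one at (352,182) lie off the rail and are excluded by colour. The collar is at (252,256) with a black buffer end on its rail side. Next I'll measure the rail pose.

```bash
cat > fit.py <<'E'
from h import *
from scipy.optimize import least_squares
im,d=load('top')
hsv=cv2.cvtColor(im,cv2.COLOR_RGB2HSV)
v,u=np.mgrid[:384,:512]
P=pts('top',u,v,d)
roi=(u>150)&(u<270)&(v>190)&(v<300)&(d>0)
# rod: straight parts by height
rod=roi&(P[...,2]>150)&(P[...,2]<175)&(hsv[...,1]<70)&(v<270)
print('rod n',rod.sum(), 'z',np.percentile(P[rod][:,2],[5,50,95]))
Q=onplane('top',u[rod],v[rod],160+2)   # rod surface seen from above
def mod(p,Q):
    c,s=np.cos(p[2]),np.sin(p[2]); X=Q[:,:2]-p[:2]
    return np.stack([c*X[:,0]+s*X[:,1],-s*X[:,0]+c*X[:,1]],-1)
def dist(p):
    L=mod(p,Q);x,y=L[:,0],L[:,1];a=np.abs(y)
    q=np.stack([x-55,a-55],-1)
    # signed dist to rounded square outline: half 90, r 35 open at neg x
    return np.where((q[:,0]>0)&(q[:,1]>0),np.hypot(q[:,0],q[:,1])-35,np.where(q[:,0]>q[:,1],q[:,0]-35,q[:,1]-35))
x0=[Q[:,0].max()-95,(Q[:,1].max()+Q[:,1].min())/2,0.05]
r=least_squares(dist,x0,loss='soft_l1')
print('rail',r.x,'deg',np.degrees(r.x[2]),'rms',np.sqrt(np.mean(r.fun**2)), 'abs',np.percentile(np.abs(dist(r.x)),[50,95]))
np.save('rail.npy',r.x)
def toloc(W): return mod(r.x,np.atleast_2d(W))
# posts tops
m=roi&(P[...,2]>172)&(P[...,2]<190)&(hsv[...,1]>60)
n,lab,st,ce=cv2.connectedComponentsWithStats(m.astype(np.uint8))
for i in range(1,n):
    if st[i,4]>20:
        W=P[lab==i]; print('comp',ce[i],st[i],W.mean(0),toloc(W[:,:2].mean(0)[None]))
E
python3 fit.py
```

```text
rod n 919 z [160.10262851 164.20019212 169.14214207]
rail [4.92330688e+02 2.42784101e+02 1.26835524e-01] deg 7.267140216469098 rms 8.984711208023104 abs [ 2.88091313 28.70874917]
comp [175.52238806 250.64179104] [172 247   9   9  67] [469.13515879 313.95848598 178.45595548] [[-14.00594802  73.53678769]]
comp [250.95283019 255.72641509] [242 249  19  14 212] [460.35713165 148.80217077 178.40257755] [[-43.60503043 -89.18246911]]
comp [253.         277.20618557] [246 269  15  16 194] [414.26061197 143.68793498 179.32120584] [[-89.97819276 -88.42461035]]
comp [171.03092784 285.72164948] [164 278  15  16 194] [393.34656398 321.60429468 179.18226441] [[-88.21858248  90.70811202]]
```

```bash
cat >> fit.py <<'E'
for k in range(3):
    L=dist(r.x); 
    Q=Q[np.abs(L)<8]; r=least_squares(dist,r.x,loss='soft_l1')
print('rail refined',r.x,'deg',np.degrees(r.x[2]),len(Q),np.sqrt(np.mean(dist(r.x)**2)))
np.save('rail.npy',r.x)
W=P[roi&(P[...,2]>190)]
print('above190 n',len(W),W.mean(0),np.ptp(W,axis=0))
m=roi&(P[...,2]>190); print('px',u[m].min(),u[m].max(),v[m].min(),v[m].max(),'z',np.percentile(W[:,2],[5,25,50,75,95]))
L=toloc(W[:,:2]);print('cork local',np.percentile(L,[2,50,98],axis=0))
b=roi&(hsv[...,0]>100)&(hsv[...,0]<125)&(hsv[...,1]>120)
B=P[b];L=toloc(B[:,:2]);print('blue',len(B),np.percentile(np.c_[L,B[:,2]],[2,25,50,75,98],axis=0))
c=roi&(P[...,2]>165)&(u>235)&(u<265)&(v<266);C=P[c];L=toloc(C[:,:2]);print('collar',np.percentile(np.c_[L,C[:,2]],[2,25,50,75,98],axis=0))
# scene
im2,d2=load('scene');P2=pts('scene',u,v,d2);h2=cv2.cvtColor(im2,cv2.COLOR_RGB2HSV)
roi2=(u>270)&(u<410)&(v>135)&(v<255)&(d2>0)
b=roi2&(h2[...,0]>100)&(h2[...,0]<125)&(h2[...,1]>100)&(v<200)&(u>340)
B=P2[b];L=toloc(B[:,:2]);print('blue scene',len(B),np.percentile(np.c_[L,B[:,2]],[2,25,50,75,98],axis=0))
k=roi2&(P2[...,2]>188)&(u>355)&(u<385);C=P2[k];L=toloc(C[:,:2]);print('cork scene',len(C),np.percentile(np.c_[L,C[:,2]],[2,25,50,75,98],axis=0))
E
python3 fit.py
```

```text
rod n 919 z [160.10262851 164.20019212 169.14214207]
rail [4.92330688e+02 2.42784101e+02 1.26835524e-01] deg 7.267140216469098 rms 8.984711208023104 abs [ 2.88091313 28.70874917]
comp [175.52238806 250.64179104] [172 247   9   9  67] [469.13515879 313.95848598 178.45595548] [[-14.00594802  73.53678769]]
comp [250.95283019 255.72641509] [242 249  19  14 212] [460.35713165 148.80217077 178.40257755] [[-43.60503043 -89.18246911]]
comp [253.         277.20618557] [246 269  15  16 194] [414.26061197 143.68793498 179.32120584] [[-89.97819276 -88.42461035]]
comp [171.03092784 285.72164948] [164 278  15  16 194] [393.34656398 321.60429468 179.18226441] [[-88.21858248  90.70811202]]
rail refined [4.92270706e+02 2.43199638e+02 1.17353555e-01] deg 6.723863395190943 824 3.020622780451625
above190 n 140 [467.4263496  329.00309683 216.04308604] [24.28152605 21.22266453 31.92408002]
px 159 171 246 258 z [197.36450735 216.48869606 218.70864482 220.18690041 221.80092549]
cork local [[-26.21761068  79.78837502]
 [-14.79580237  87.45443529]
 [ -3.00309612  99.36203219]]
blue 79 [[-21.38584413  60.00205
[... 215 characters left out ...]
93082496  165.30152929]
 [ -48.97688446  -96.93547327  168.7409482 ]
 [ -39.08066969  -89.63563312  175.07301442]
 [ -28.09130416  -82.44427256  179.81066402]
 [  79.51873958  -69.88499879  183.2097916 ]]
blue scene 21 [[-17.67895328  67.62009638 149.30867238]
 [-12.44735504  72.73242099 174.24972087]
 [ -9.18583472  76.94222395 177.42616254]
 [ -6.18115376 107.75124621 178.29729374]
 [ -3.02165949 115.73627565 180.32050703]]
cork scene 173 [[-2.11884445e+01  8.21622014e+01  1.89049328e+02]
 [-5.63335236e+00  8.71330857e+01  1.98197206e+02]
 [-3.02308942e+00  9.21650268e+01  2.07739072e+02]
 [-1.90948403e+00  9.71815444e+01  2.17102537e+02]
 [-2.87221571e-02  1.01466432e+02  2.19521812e+02]]
```

The rail fit holds up: both posts land at (-90, ±90) as specified, the yaw is about 6.7° and the origin is about (492.7, 243.2). The cork is at local (-14, 90) with its top at z≈220, as expected for a hanging ring. Next I'll estimate the buffer's front from the dark pixels and plan the path.

```bash
python3 - <<'E'
from h import *
p=np.array([492.7,243.2]);t=0.117
R=np.array([[np.cos(t),-np.sin(t)],[np.sin(t),np.cos(t)]])
im,d=load('top');v,u=np.mgrid[:384,:512]
P=pts('top',u,v,d)
for uu in(249,251,253):
    for vv in range(243,270,1):
        L=(P[vv,uu,:2]-p)@R; print(uu,vv,im[vv,uu],L.round(1),P[vv,uu,2].round(1)) if uu==251 else 0
k=im.max(2)<45
m=k&(u>240)&(u<262)&(v>244)&(v<258)
print(np.c_[u[m],v[m]].min(0),np.c_[u[m],v[m]].max(0))
for l in [(-14.2,90),(55,90),(90,55),(90,-55),(55,-90),(0,-90),(-20,-90)]: print(l,(p+R@np.array(l)).round(1))
E
python3 -m inch '0.025 -0.033 0.002 0 0 3.85;0.025 -0.033 0.002 0 0 3.85;0.025 -0.033 0.002 0 0 3.85;0.025 -0.033 0.002 0 0 3.85;0.025 -0.033 0.002 0 0 3.85;0.025 -0.033 0.002 0 0 3.85;0.026 -0.033 0.002 0 0 3.85;0.026 -0.032 0.002 0 0 3.85;0 0 0 0 0 0;0 0 0 0 0 0' 1 40
```

```text
251 243 [156 158 151] [-16.2 -92.3] 163.7
251 244 [156 158 151] [-18.3 -92.1] 164.4
251 245 [148 151 144] [-20.6 -91.8] 164.0
251 246 [125 128 122] [-22.6 -91.7] 166.5
251 247 [81 84 80] [-24.8 -91.6] 167.8
251 248 [39 39 39] [-26.7 -91.6] 174.9
251 249 [39 32 22] [-28.7 -91.5] 177.3
251 250 [93 68 23] [-30.9 -91.2] 176.0
251 251 [163 120  30] [-32.9 -91.2] 180.1
251 252 [205 155  35] [-34.9 -91.1] 183.1
251 253 [215 163  36] [-37.1 -90.9] 182.4
251 254 [215 164  35] [-39.3 -90.6] 180.8
251 255 [216 164  36] [-41.5 -90.3] 180.7
251 256 [216 164  36] [-43.4 -90.3] 183.9
251 257 [215 164  35] [-45.8 -89.9] 180.1
251 258 [215 164  37] [-47.8 -89.8] 182.6
251 259 [215 164  36] [-49.9 -89.6] 183.1
251 260 [209 158  34] [-52.1 -89.3] 181.7
251 261 [181 135  35] [-54.2 -89.1] 183.2
251 262 [125  95  44] [-56.5 -88.8] 180.8
251 263 [75 65 55] [-59.5 -88. ] 168.2
251 264 [60 59 59] [-61.6 -87.8] 170.1
251 265 [61 61 59] [-63.8 -87.6] 168.7
251 266 [65 65 62] [-66.4 -87.1] 164.3
251 267 [72 72 70] [-68.6 -86.9] 163.5
251 268 [71 72 68] [-70.6 -86.7] 165.7
251 269 [74 67 60] [-72.3 -86.8] 170.6
[245 248] [256 249]
(-14.2, 90) [468.1 330.9]
(55, 90) [536.8 339. ]
(90, 55) [575.7 308.3]
(90, -55) [588.5 199.1]
(55, -90) [557.8 160.2]
(0, -90) [503.2 153.8]
(-20, -90) [483.3 151.5]
time_s: 1.35
tool_pos: [467.0, 330.5, 257.8]
tool_rot: [-3.141, -0.0, 1.687]
force: [0.5, -0.0, 0.4]
gripper_width: 1.001
```

```bash
python3 -m inch '0 0 -0.01 0 0 0;0 0 -0.01 0 0 0;0 0 -0.01 0 0 0;0 0 -0.01 0 0 0;0 0 -0.01 0 0 0;0.001 0 -0.009 0 0 0;0 0 0 0 0 0' 1 40
python3 - <<'E'
from h import *
im,d=grab('scene'); save(im,'pics/s1.png',5,(300,100,430,220))
E
```

```text
time_s: 2.22
tool_pos: [468.2, 330.0, 198.3]
tool_rot: [-3.14, 0.001, 1.687]
force: [-0.2, -0.3, -0.0]
gripper_width: 1.0
```

View pics/s1.png

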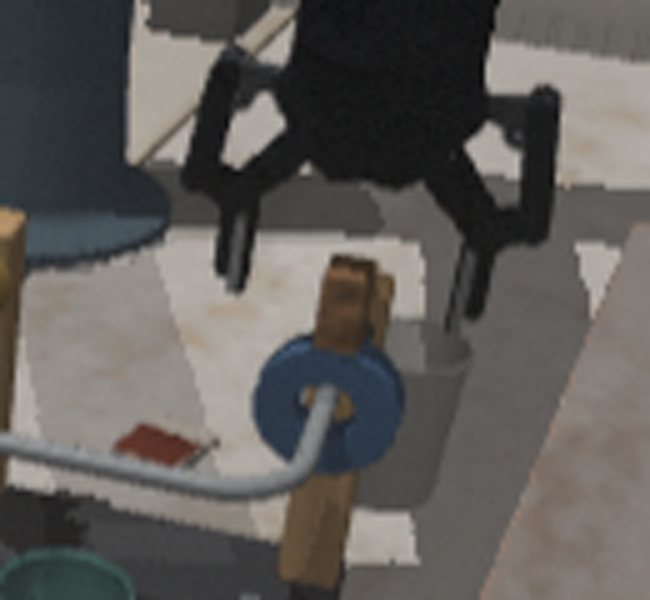

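The open jaws straddle the cork, which sits about midway between them (crop x 345; fingers at 235 and 465). Closing now.

```bash
python3 -m inch '0 0 0 0 0 0;0 0 0 0 0 0;0 0 0 0 0 0;0 0 0 0 0 0;0 0 0 0 0 0;0 0 0 0 0 0;0 0 0 0 0 0;0 0 0 0 0 0' -1 40
python3 - <<'E'
from h import *
im,d=grab('scene'); save(im,'pics/s2.png',5,(300,100,430,220))
E
```

```text
time_s: 3.28
tool_pos: [468.6, 330.4, 199.6]
tool_rot: [3.141, -0.0, 1.688]
force: [0.4, -0.5, 2.1]
gripper_width: 0.221
```

View pics/s2.png

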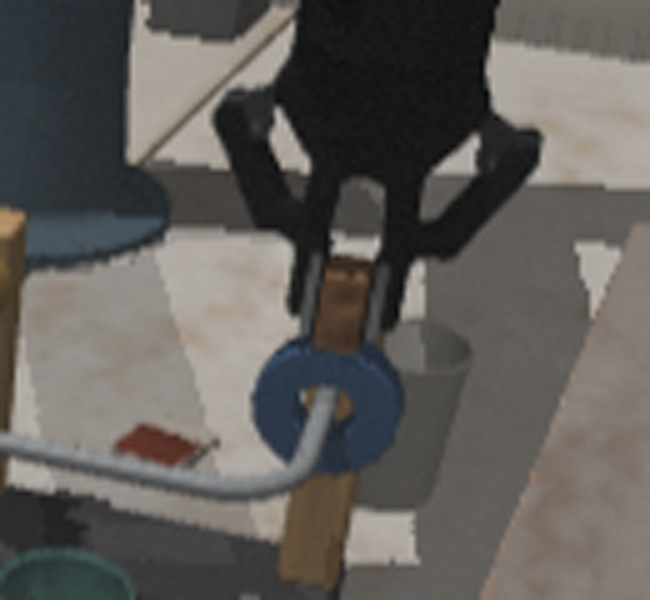

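Gripped: width 0.22 × 85 ≈ 19 mm matches the cork's 20 mm. Next I'll lift 8 mm to centre the bore on the rod.

```bash
python3 -m inch '0 0 0.004 0 0 0;0 0 0.004 0 0 0;0 0 0 0 0 0;0 0 0 0 0 0' -1 40
python3 - <<'E'
from h import *
im,d=grab('scene'); save(im,'pics/s3.png',6,(340,130,400,210))
E
```

```text
time_s: 3.82
tool_pos: [468.4, 330.2, 207.1]
tool_rot: [-3.141, 0.0, 1.688]
force: [-0.9, 0.2, -1.4]
gripper_width: 0.224
```

View pics/s3.png

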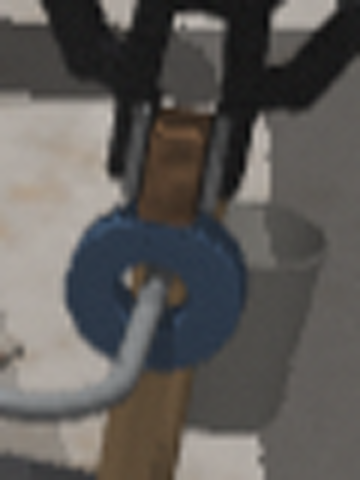

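```bash
python3 -m inch '0.0068 0.0009 0 0 0 0;0.0068 0.0009 0 0 0 0;0.0068 0.0009 0 0 0 0;0.0068 0.0009 0 0 0 0;0.0068 0.0009 0 0 0 0;0.0068 0.0009 0 0 0 0;0.0068 0.0009 0 0 0 0;0.0068 0.0009 0 0 0 0;0.0068 0.0009 0 0 0 0;0.0068 0.0008 0 0 0 0;0 0 0 0 0 0;0 0 0 0 0 0' 
python3 - <<'E'
from h import *
im,d=grab('scene'); save(im,'pics/s4.png',5,(300,120,420,230))
im,d=grab('top'); save(im,'pics/t4.png',5,(145,185,290,305))
p=np.array([492.7,243.2]);t=0.117
R=np.array([[np.cos(t),-np.sin(t)],[np.sin(t),np.cos(t)]])
def arc(c,a0,n):
    a=np.radians(a0-np.linspace(0,90,n+1));q=(np.array(c)+35*np.c_[np.cos(a),np.sin(a)])@R.T
    return np.diff(q,axis=0).round(2)
print(arc((55,55),90,10)); print(arc((55,-55),0,10)); print(R)
E
```

```text
time_s: 5.38
tool_pos: [536.4, 339.2, 207.2]
tool_rot: [-3.141, 0.0, 1.688]
force: [-0.2, -0.8, -1.1]
gripper_width: 0.233
[[ 5.49  0.21]
 [ 5.45 -0.65]
 [ 5.28 -1.5 ]
 [ 4.99 -2.3 ]
 [ 4.56 -3.05]
 [ 4.03 -3.73]
 [ 3.4  -4.32]
 [ 2.68 -4.79]
 [ 1.9  -5.15]
 [ 1.07 -5.39]]
[[ 0.21 -5.49]
 [-0.65 -5.45]
 [-1.5  -5.28]
 [-2.3  -4.99]
 [-3.05 -4.56]
 [-3.73 -4.03]
 [-4.32 -3.4 ]
 [-4.79 -2.68]
 [-5.15 -1.9 ]
 [-5.39 -1.07]]
[[ 0.9931633  -0.11673325]
 [ 0.11673325  0.9931633 ]]
```

View pics/s4.png

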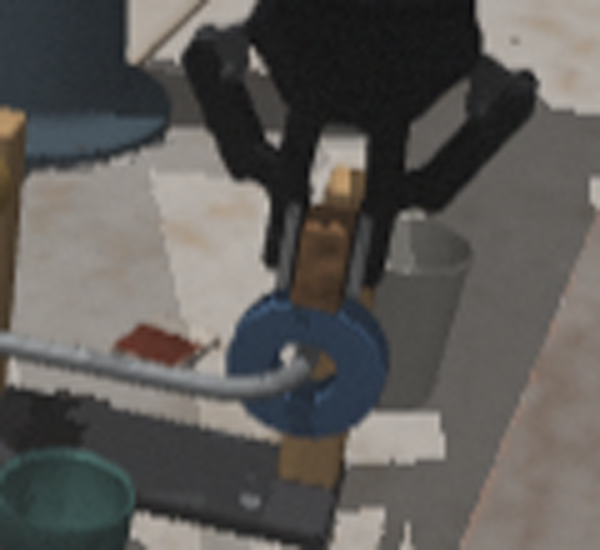

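View pics/t4.png

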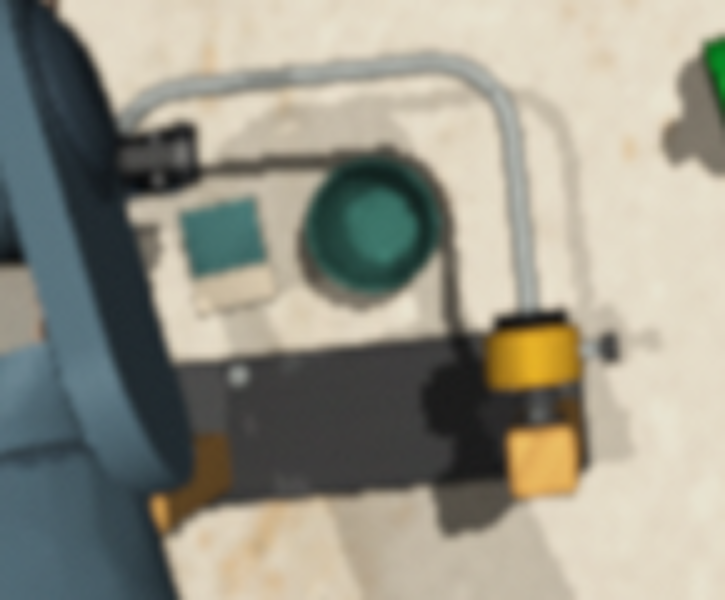

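The ring is clear on the rod at the start of the bend: the crop shows the rod through the bore near its middle, and the forces are no more than its weight. Now the first corner.

```bash
python3 -m inch '0.0055 0.0002 0 0 0 -9;0.0055 -0.0006 0 0 0 -9;0.0053 -0.0015 0 0 0 -9;0.005 -0.0023 0 0 0 -9;0.0046 -0.0031 0 0 0 -9;0 0 0 0 0 0;0 0 0 0 0 0'
python3 -m inch '0.004 -0.0037 0 0 0 -9;0.0034 -0.0043 0 0 0 -9;0.0027 -0.0048 0 0 0 -9;0.0019 -0.0052 0 0 0 -9;0.0011 -0.0054 0 0 0 -9;0 0 0 0 0 0;0 0 0 0 0 0'
python3 - <<'E'
from h import *
im,d=grab('scene'); save(im,'pics/s5.png',5,(300,120,420,230))
E
```

```text
time_s: 6.35
tool_pos: [562.2, 332.0, 207.3]
tool_rot: [-3.141, 0.0, 0.904]
force: [-1.0, 0.1, -1.8]
gripper_width: 0.226
time_s: 7.22
tool_pos: [575.3, 308.7, 207.3]
tool_rot: [-3.141, 0.0, 0.12]
force: [0.1, -0.2, -1.2]
gripper_width: 0.225
```

View pics/s5.png

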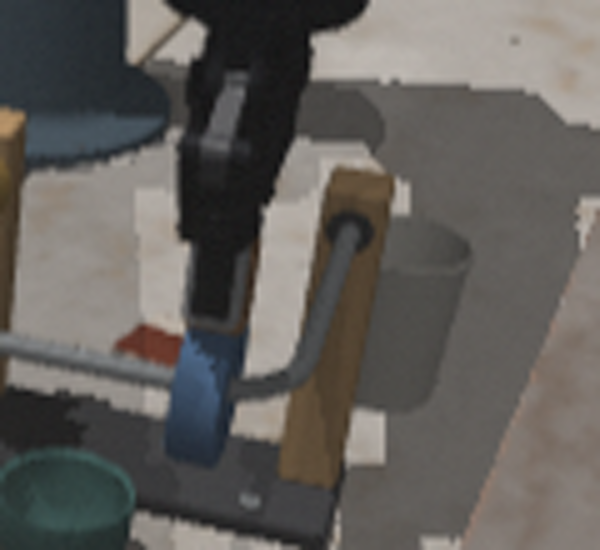

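The first corner is passed with forces no more than the ring's weight. Next the cross bar, 109 mm.

```bash
python3 -m inch '0.0011 -0.0091 0 0 0 0;0.0011 -0.0091 0 0 0 0;0.0011 -0.0091 0 0 0 0;0.0011 -0.0091 0 0 0 0;0.0011 -0.0091 0 0 0 0;0.0011 -0.0091 0 0 0 0;0.0011 -0.0091 0 0 0 0;0.0011 -0.0091 0 0 0 0;0.0011 -0.0091 0 0 0 0;0.0011 -0.0091 0 0 0 0;0.0011 -0.0091 0 0 0 0;0.0011 -0.0091 0 0 0 0;0 0 0 0 0 0;0 0 0 0 0 0'
python3 - <<'E'
from h import *
im,d=grab('scene'); save(im,'pics/s6.png',5,(260,120,380,230))
E
```

```text
time_s: 9.02
tool_pos: [588.7, 199.4, 207.3]
tool_rot: [-3.141, 0.0, 0.117]
force: [-0.4, 0.8, -1.4]
gripper_width: 0.227
```

View pics/s6.png

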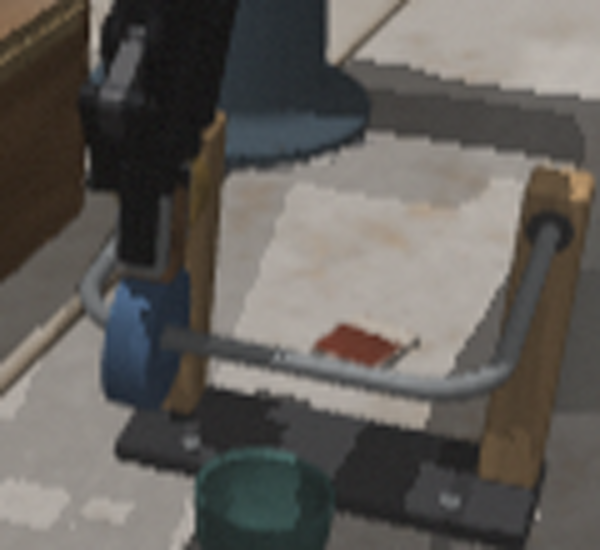

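The ring is at the end of the cross bar (crop x about 145) with the rod inside its bore. Now the second corner.

```bash
python3 -m inch '0.0002 -0.0055 0 0 0 -9;-0.0006 -0.0055 0 0 0 -9;-0.0015 -0.0053 0 0 0 -9;-0.0023 -0.005 0 0 0 -9;-0.0031 -0.0046 0 0 0 -9;0 0 0 0 0 0;0 0 0 0 0 0'
python3 -m inch '-0.0037 -0.004 0 0 0 -9;-0.0043 -0.0034 0 0 0 -9;-0.0048 -0.0027 0 0 0 -9;-0.0052 -0.0019 0 0 0 -9;-0.0054 -0.0011 0 0 0 -9;0 0 0 0 0 0;0 0 0 0 0 0'
python3 - <<'E'
from h import *
im,d=grab('scene'); save(im,'pics/s7.png',5,(260,120,380,230))
im,d=grab('top'); save(im,'pics/t7.png',5,(145,185,290,305))
E
```

```text
time_s: 9.95
tool_pos: [581.5, 173.7, 207.3]
tool_rot: [-3.141, -0.0, -0.666]
force: [-0.0, 0.7, -1.4]
gripper_width: 0.232
time_s: 10.82
tool_pos: [558.2, 160.5, 207.4]
tool_rot: [-3.141, 0.0, -1.451]
force: [0.5, 0.3, -1.9]
gripper_width: 0.226
```

View pics/s7.png

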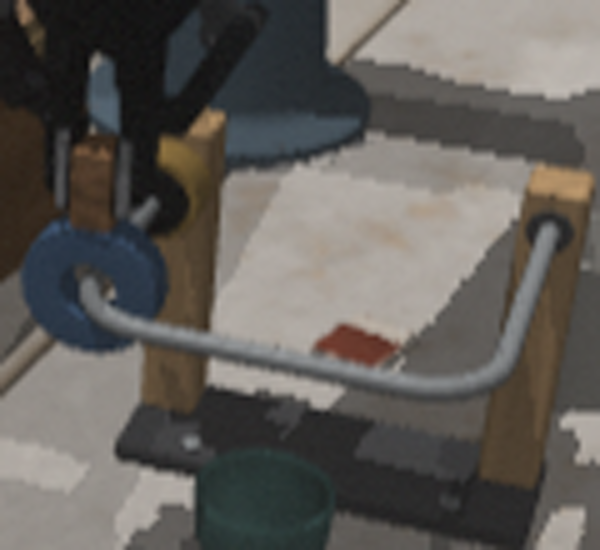

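View pics/t7.png

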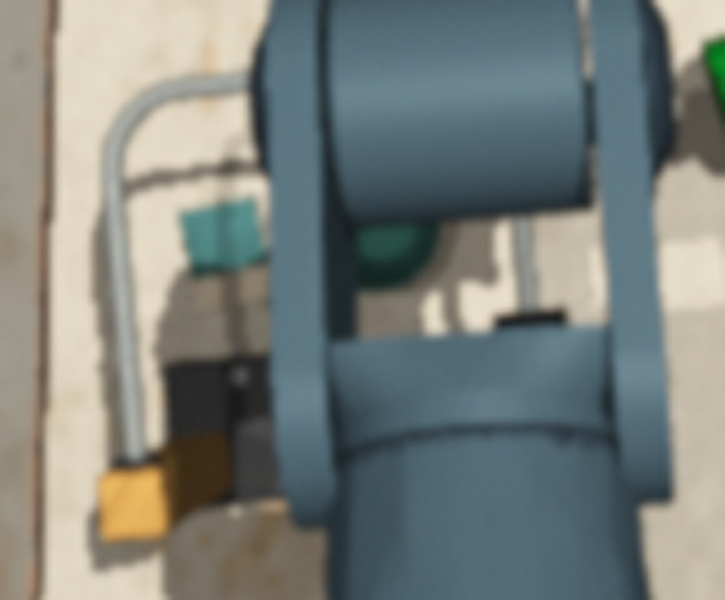

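The second corner is passed; the TCP is at local (55.4, -89.8) and the forces are small. Next I'll move 50 mm along the stop leg, still clear of the buffer (expected ring contact near local -15), and lower 6 mm, almost to the hanging height.

```bash
python3 -m inch '-0.0062 -0.0007 0 0 0 0;-0.0062 -0.0007 0 0 0 0;-0.0062 -0.0007 0 0 0 0;-0.0062 -0.0007 0 0 0 0;-0.0062 -0.0007 -0.0015 0 0 0;-0.0062 -0.0008 -0.0015 0 0 0;-0.0062 -0.0008 -0.0015 0 0 0;-0.0062 -0.0008 -0.0015 0 0 0;0 0 0 0 0 0;0 0 0 0 0 0;0 0 0 0 0 0'
python3 - <<'E'
from h import *
im,d=grab('scene'); save(im,'pics/s8.png',6,(250,110,350,210))
im,d=grab('top'); save(im,'pics/t8.png',6,(225,220,285,290))
F=[]
print(ctrl.get_obs()['force'].round(2))
E
```

```text
time_s: 12.3
tool_pos: [508.7, 154.4, 201.4]
tool_rot: [-3.141, -0.0, -1.454]
force: [0.3, -0.6, -1.7]
gripper_width: 0.228
[-0.84 -0.91 -1.64]
```

View pics/s8.png

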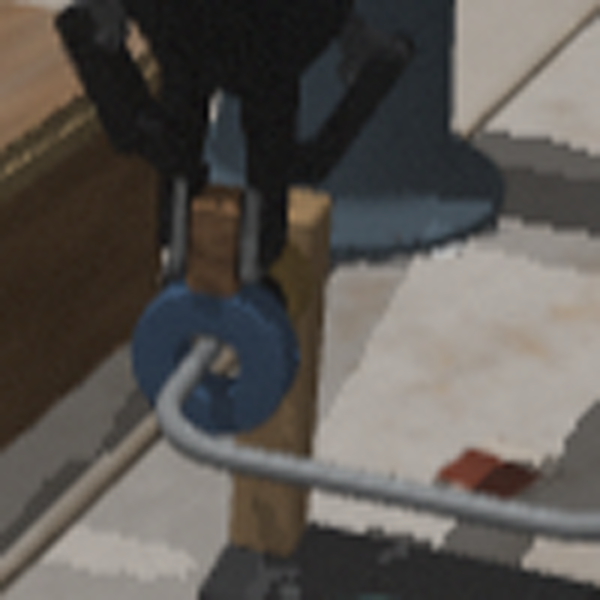

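View pics/t8.png

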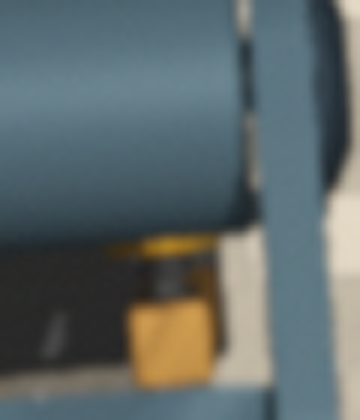

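```bash
for i in 1; do python3 -m inch '-0.002 -0.0002 0 0 0 0;-0.002 -0.0003 0 0 0 0;0 0 0 0 0 0;0 0 0 0 0 0'; done
python3 -m inch '-0.002 -0.0002 0 0 0 0;-0.001 -0.0001 0 0 0 0;0 0 0 0 0 0;0 0 0 0 0 0'
python3 -m inch '-0.001 -0.0001 0 0 0 0;-0.001 -0.0001 0 0 0 0;0 0 0 0 0 0;0 0 0 0 0 0'
```

```text
time_s: 12.9
tool_pos: [504.4, 153.9, 201.3]
tool_rot: [-3.141, -0.0, -1.454]
force: [-0.4, 0.5, -1.2]
gripper_width: 0.231
time_s: 13.4
tool_pos: [501.4, 153.6, 201.3]
tool_rot: [-3.142, -0.0, -1.454]
force: [-0.2, 0.2, -1.6]
gripper_width: 0.233
time_s: 13.9
tool_pos: [499.4, 153.4, 201.3]
tool_rot: [-3.141, -0.0, -1.454]
force: [-0.5, 0.1, 0.6]
gripper_width: 0.228
```

```bash
python3 -m inch '-0.001 -0.0001 0 0 0 0;0 0 0 0 0 0;0 0 0 0 0 0'
python3 -m inch '-0.001 -0.0001 0 0 0 0;0 0 0 0 0 0;0 0 0 0 0 0'
python3 -m inch '-0.001 -0.0001 0 0 0 0;0 0 0 0 0 0;0 0 0 0 0 0'
```

```text
time_s: 14.28
tool_pos: [498.4, 153.3, 201.3]
tool_rot: [-3.142, 0.0, -1.454]
force: [0.2, 0.0, -2.0]
gripper_width: 0.222
time_s: 14.65
tool_pos: [497.4, 153.2, 201.3]
tool_rot: [-3.142, -0.0, -1.454]
force: [-0.2, -0.3, -2.2]
gripper_width: 0.227
time_s: 15.02
tool_pos: [496.4, 153.1, 201.3]
tool_rot: [-3.142, -0.0, -1.454]
force: [-0.2, -0.0, -1.5]
gripper_width: 0.228
```

```bash
python3 -m inch '-0.001 -0.0001 0 0 0 0;0 0 0 0 0 0;0 0 0 0 0 0'
python3 -m inch '-0.001 -0.0001 0 0 0 0;0 0 0 0 0 0;0 0 0 0 0 0'
```

```text
time_s: 15.4
tool_pos: [495.4, 153.0, 201.3]
tool_rot: [3.142, 0.0, -1.454]
force: [0.6, 0.4, -1.5]
gripper_width: 0.23
time_s: 15.78
tool_pos: [494.4, 152.9, 201.3]
tool_rot: [-3.142, 0.0, -1.454]
force: [0.2, 0.5, -0.8]
gripper_width: 0.229
```

```bash
python3 -m inch '-0.001 -0.0001 0 0 0 0;0 0 0 0 0 0;0 0 0 0 0 0'
python3 -m inch '-0.001 -0.0001 0 0 0 0;0 0 0 0 0 0;0 0 0 0 0 0'
```

```text
time_s: 16.15
tool_pos: [493.4, 152.8, 201.3]
tool_rot: [3.142, 0.0, -1.454]
force: [-0.1, 0.4, -1.4]
gripper_width: 0.228
time_s: 16.52
tool_pos: [492.4, 152.7, 201.3]
tool_rot: [-3.142, 0.0, -1.454]
force: [0.4, 0.3, -0.4]
gripper_width: 0.229
```

```bash
python3 -m inch '-0.0005 -0.0001 0 0 0 0;0 0 0 0 0 0;0 0 0 0 0 0'
python3 -m inch '-0.0005 0 0 0 0 0;0 0 0 0 0 0;0 0 0 0 0 0'
```

```text
time_s: 16.9
tool_pos: [491.9, 152.6, 201.3]
tool_rot: [3.142, -0.0, -1.454]
force: [-0.2, -0.1, -0.0]
gripper_width: 0.23
time_s: 17.27
tool_pos: [491.4, 152.6, 201.3]
tool_rot: [-3.142, 0.0, -1.454]
force: [-0.2, -0.1, -1.8]
gripper_width: 0.228
```

```bash
python3 -m inch '-0.0005 -0.0001 0 0 0 0;0 0 0 0 0 0;0 0 0 0 0 0'
python3 -m inch '-0.0005 0 0 0 0 0;0 0 0 0 0 0;0 0 0 0 0 0'
```

```text
time_s: 17.65
tool_pos: [490.9, 152.5, 201.3]
tool_rot: [3.142, -0.0, -1.454]
force: [1.1, 0.6, -1.1]
gripper_width: 0.227
time_s: 18.02
tool_pos: [490.4, 152.5, 201.3]
tool_rot: [3.142, 0.0, -1.454]
force: [-0.5, -0.5, -0.2]
gripper_width: 0.228
```

```bash
python3 -m inch '-0.0005 -0.0001 0 0 0 0;0 0 0 0 0 0;0 0 0 0 0 0'; python3 -c "
from h import *
print(ctrl.get_obs()['moment'].round(3))"
```

```text
time_s: 18.4
tool_pos: [489.9, 152.4, 201.3]
tool_rot: [-3.142, 0.0, -1.454]
force: [-0.7, -0.1, -1.3]
gripper_width: 0.227
[ 0.005 -0.001  0.028]
```

```bash
python3 -m inch '-0.0005 0 0 0 0 0;0 0 0 0 0 0;0 0 0 0 0 0'; python3 -c "
from h import *
print(ctrl.get_obs()['moment'].round(3))"
```

```text
time_s: 18.77
tool_pos: [489.4, 152.4, 201.3]
tool_rot: [-3.142, 0.0, -1.454]
force: [-0.6, -0.5, -1.1]
gripper_width: 0.226
[0.03  0.    0.019]
```

```bash
python3 -m inch '-0.0005 -0.0001 0 0 0 0;0 0 0 0 0 0;0 0 0 0 0 0'; python3 -c "
from h import *
print(ctrl.get_obs()['moment'].round(3))"
```

```text
time_s: 19.15
tool_pos: [488.9, 152.3, 201.3]
tool_rot: [-3.142, 0.0, -1.454]
force: [-0.6, 0.4, -1.4]
gripper_width: 0.228
[ 0.022 -0.022  0.003]
```

```bash
python3 -m inch '-0.0005 0 0 0 0 0;0 0 0 0 0 0;0 0 0 0 0 0'; python3 -c "
from h import *
print(ctrl.get_obs()['moment'].round(3))"
```

```text
time_s: 19.52
tool_pos: [488.4, 152.3, 201.3]
tool_rot: [3.142, 0.0, -1.454]
force: [0.5, 0.4, -1.0]
gripper_width: 0.23
[-0.008  0.031 -0.012]
```

```bash
python3 -m inch '-0.0005 -0.0001 0 0 0 0;0 0 0 0 0 0;0 0 0 0 0 0'; python3 -c "
from h import *
print(ctrl.get_obs()['moment'].round(3))"
```

```text
time_s: 19.9
tool_pos: [488.1, 152.2, 201.3]
tool_rot: [-3.141, 0.0, -1.454]
force: [1.0, 0.4, -1.1]
gripper_width: 0.228
[ 0.035 -0.223 -0.   ]
```

```bash
python3 -m inch '-0.0005 0 0 0 0 0;0 0 0 0 0 0;0 0 0 0 0 0'; python3 -c "
from h import *
print(ctrl.get_obs()['moment'].round(3))"
```

```text
time_s: 20.27
tool_pos: [487.9, 152.2, 201.4]
tool_rot: [-3.14, -0.0, -1.454]
force: [4.0, 1.3, -3.0]
gripper_width: 0.229
[ 0.105 -0.877  0.003]
```

Contact: the force along the leg rose to 4 N and the tool lagged its command, with the TCP at local x≈-15.4 against the predicted -15. I'll ease off slightly, then lower until the ring hangs on the rod.

```bash
python3 -m inch '0.0004 0 0 0 0 0;0 0 -0.0005 0 0 0;0 0 -0.0005 0 0 0;0 0 0 0 0 0;0 0 0 0 0 0'; python3 -c "
from h import *
print(ctrl.get_obs()['moment'].round(3))"
```

```text
time_s: 20.9
tool_pos: [488.0, 152.2, 200.5]
tool_rot: [-3.141, -0.0, -1.454]
force: [3.7, -0.1, 0.4]
gripper_width: 0.227
[ 0.017 -0.566  0.07 ]
```

```bash
python3 -m inch '0 0 -0.0005 0 0 0;0 0 0 0 0 0;0 0 0 0 0 0'; python3 -c "
from h import *
print(ctrl.get_obs()['moment'].round(3))"
```

```text
time_s: 21.28
tool_pos: [488.0, 152.2, 199.9]
tool_rot: [-3.141, -0.0, -1.454]
force: [3.3, 0.5, -0.2]
gripper_width: 0.228
[ 0.057 -0.697  0.04 ]
```

```bash
python3 -m inch '0.0001 0 -0.0005 0 0 0;0 0 0 0 0 0;0 0 0 0 0 0'; python3 -c "
from h import *
print(ctrl.get_obs()['moment'].round(3))"
```

```text
time_s: 21.65
tool_pos: [488.0, 152.2, 199.6]
tool_rot: [-3.141, -0.0, -1.454]
force: [3.0, 0.2, 2.3]
gripper_width: 0.227
[-0.03  -0.453  0.045]
```

```bash
python3 -m inch '0 0 -0.0005 0 0 0;0 0 0 0 0 0;0 0 0 0 0 0'; python3 -c "
from h import *
print(ctrl.get_obs()['moment'].round(3))"
```

```text
time_s: 22.02
tool_pos: [488.0, 152.2, 199.5]
tool_rot: [-3.141, -0.0, -1.454]
force: [1.3, -0.6, 6.4]
gripper_width: 0.227
[-0.052 -0.196 -0.009]
```

The ring now rests on the rod: fz turned positive at the same height as at the grasp. I'll relieve 0.5 mm and let go.

```bash
python3 -m inch '0 0 0.0005 0 0 0;0 0 0 0 0 0'; python3 -m inch '0 0 0 0 0 0;0 0 0 0 0 0;0 0 0 0 0 0;0 0 0 0 0 0;0 0 0 0 0 0;0 0 0 0 0 0' 0.2 20
python3 - <<'E'
from h import *
im,d=grab('scene'); save(im,'pics/s9.png',6,(250,110,350,210))
E
```

```text
time_s: 22.28
tool_pos: [488.0, 152.2, 199.5]
tool_rot: [-3.141, -0.0, -1.454]
force: [1.7, -0.1, 4.2]
gripper_width: 0.229
time_s: 23.02
tool_pos: [487.9, 152.2, 199.3]
tool_rot: [3.142, 0.0, -1.454]
force: [0.1, 0.2, 0.0]
gripper_width: 0.597
```

View pics/s9.png

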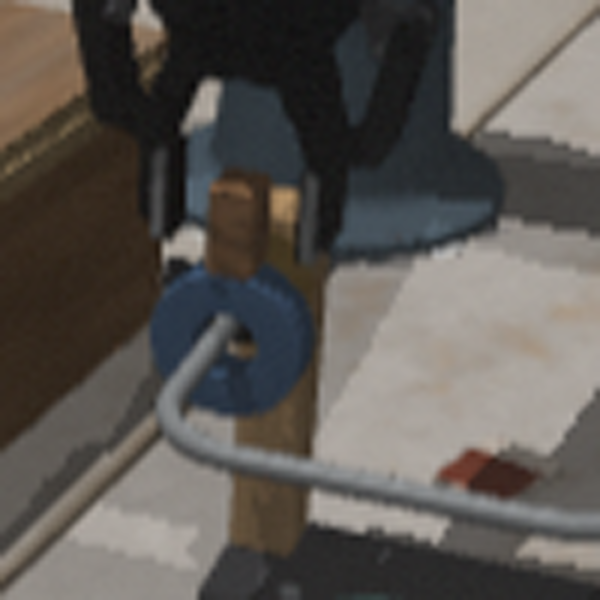

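Released: the ring hangs cork up on the rod, with the jaws clear on both sides. Retracting straight up, then sideways for a top view.

```bash
python3 -m inch '0 0 0.01 0 0 0;0 0 0.01 0 0 0;0 0 0.015 0 0 0;0 0 0.015 0 0 0;0 0 0.02 0 0 0;0 0 0.02 0 0 0;0 0.03 0 0 0 0;0 0.04 0 0 0 0;0 0.04 0 0 0 0;0 0.04 0 0 0 0;0 0.04 0 0 0 0;0 0.03 0 0 0 0;0 0.02 0 0 0 0;0 0 0 0 0 0;0 0 0 0 0 0'
python3 - <<'E'
from h import *
im,d=grab('scene'); save(im,'pics/s10.png',5,(260,120,400,240))
im,d=grab('top'); save(im,'pics/t10.png',5,(145,185,290,305))
v,u=np.mgrid[:384,:512];P=pts('top',u,v,d);p=np.array([492.7,243.2]);t=0.117
R=np.array([[np.cos(t),-np.sin(t)],[np.sin(t),np.cos(t)]])
m=(P[...,2]>195)&(P[...,2]<230)&(u>235)&(u<275)&(v>225)&(v<262)
L=(P[m][:,:2]-p)@R;print(m.sum(),np.percentile(np.c_[L,P[m][:,2]],[3,50,97],axis=0).round(1))
for vv in range(242,268): print(vv,im[vv,251],((P[vv,251,:2]-p)@R).round(1),P[vv,251,2].round(0))
E
```

```text
time_s: 24.95
tool_pos: [488.1, 391.4, 289.4]
tool_rot: [3.142, -0.0, -1.455]
force: [-0.3, -0.2, -0.4]
gripper_width: 0.602
113 [[-26.  -98.9 214. ]
 [-14.7 -89.3 219.7]
 [ -3.6 -79.9 222.9]]
242 [173 114  54] [-12.4 -94.9] 221.0
243 [173 113  55] [-14.4 -94.8] 223.0
244 [178 117  57] [-16.6 -94.5] 220.0
245 [182 120  59] [-18.6 -94.3] 222.0
246 [182 120  59] [-20.7 -94. ] 219.0
247 [167 109  54] [-22.8 -93.8] 220.0
248 [126  81  41] [-24.8 -93.6] 220.0
249 [75 51 27] [-28.7 -91.5] 177.0
250 [97 71 24] [-31.  -91.2] 176.0
251 [169 125  30] [-32.9 -91.3] 181.0
252 [214 162  37] [-35. -91.] 180.0
253 [224 172  39] [-37.1 -90.8] 182.0
254 [224 172  39] [-39.2 -90.6] 182.0
255 [224 172  38] [-41.5 -90.3] 181.0
256 [224 172  37] [-43.6 -90.2] 182.0
257 [224 173  38] [-45.4 -90.1] 186.0
258 [224 172  38] [-47.9 -89.7] 181.0
259 [223 171  37] [-49.8 -89.6] 184.0
260 [217 166  37] [-52.3 -89.2] 180.0
261 [190 143  38] [-54.3 -89.1] 182.0
262 [131 100  46] [-56.4 -88.9] 182.0
263 [79 69 57] [-59.4 -88.1] 170.0
264 [65 64 63] [-61.8 -87.7] 167.0
265 [65 65 64] [-63.9 -87.5] 168.0
266 [70 70 67] [-66.2 -87.2] 166.0
267 [76 77 73] [-68.7 -86.8] 162.0
```

View pics/s10.png

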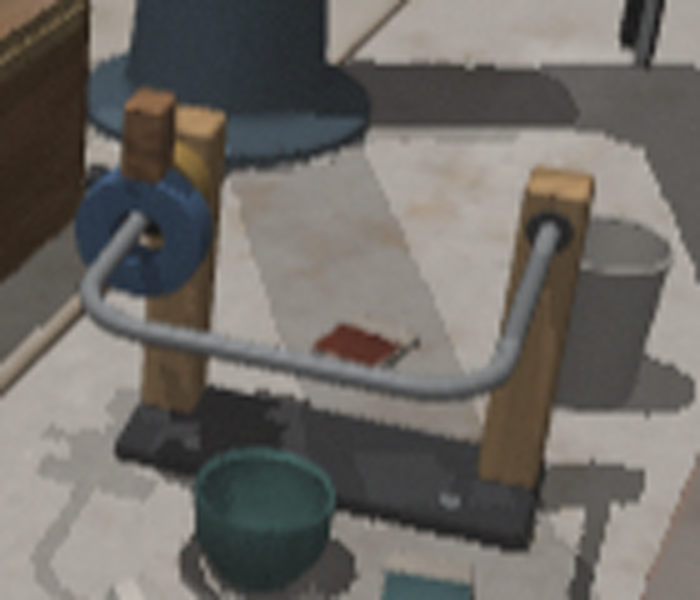

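View pics/t10.png

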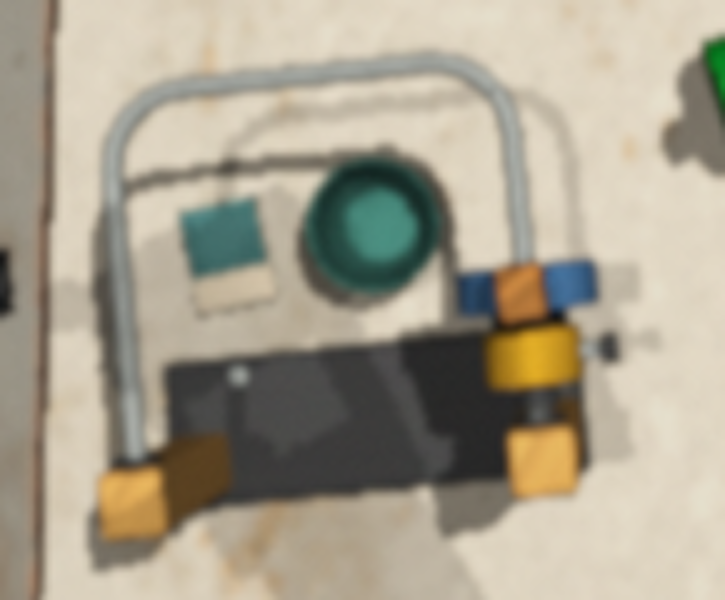

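The collar pixels are unchanged (brass edge at rows 250-262 before and after) and the pots and tile look unmoved. I'll check numerically whether the ring still touches the buffer, and that the loose things stayed put.

```bash
cat > chk.py <<'E'
from h import *
p=np.array([492.7,243.2]);t=0.117
R=np.array([[np.cos(t),-np.sin(t)],[np.sin(t),np.cos(t)]])
im,d=load('top');v,u=np.mgrid[:384,:512];P=pts('top',u,v,d)
h=cv2.cvtColor(im,cv2.COLOR_RGB2HSV)
m=(P[...,2]>205)&(P[...,2]<230)&(u>235)&(u<275)&(v>225)&(v<262)
Q=onplane('top',u[m],v[m],220.);L=(Q[:,:2]-p)@R
print('cork plane mean',L.mean(0),m.sum())
b=(h[...,0]>100)&(h[...,0]<125)&(h[...,1]>100)&(u>232)&(u<270)&(v>230)&(v<255)
for lab,s in(('left',u<245),('right',u>=255)):
    k=b&s; L=(P[k][:,:2]-p)@R; print(lab,k.sum(),np.c_[L,P[k][:,2]].mean(0).round(2),np.percentile(L[:,0],[3,97]).round(1))
for uu in (248,249,250,251,252,253,254): print(uu,[tuple(im[vv,uu]) [0] for vv in range(246,254)])
E
python3 chk.py
python3 - <<'E'
from h import *
im,d=load('scene'); save(im,'pics/s10c.png',12,(270,130,315,185))
E
```

```text
cork plane mean [-14.7747605  -89.29315253] 112
left 38 [-13.62 -68.03 174.72] [-20.  -7.]
right 64 [ -14.48 -109.39  175.37] [-23.3  -6.5]
248 [np.uint8(175), np.uint8(172), np.uint8(147), np.uint8(96), np.uint8(64), np.uint8(110), np.uint8(166), np.uint8(193)]
249 [np.uint8(179), np.uint8(173), np.uint8(141), np.uint8(86), np.uint8(75), np.uint8(138), np.uint8(190), np.uint8(209)]
250 [np.uint8(181), np.uint8(171), np.uint8(134), np.uint8(79), np.uint8(86), np.uint8(160), np.uint8(208), np.uint8(220)]
251 [np.uint8(182), np.uint8(167), np.uint8(126), np.uint8(75), np.uint8(97), np.uint8(169), np.uint8(214), np.uint8(224)]
252 [np.uint8(173), np.uint8(158), np.uint8(117), np.uint8(75), np.uint8(106), np.uint8(174), np.uint8(213), np.uint8(222)]
253 [np.uint8(148), np.uint8(132), np.uint8(96), np.uint8(71), np.uint8(115), np.uint8(178), np.uint8(211), np.uint8(217)]
254 [np.uint8(98), np.uint8(85), np.uint8(61), np.uint8(66), np.uint8(124), np.uint8(181), np.uint8(208), np.uint8(213)]
```

View pics/s10c.png

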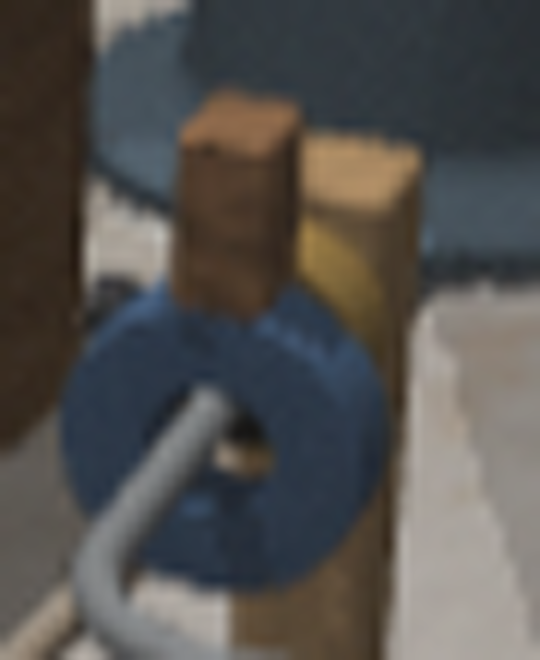

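```bash
python3 - <<'E'
from h import *
p=np.array([492.7,243.2]);t=0.117
R=np.array([[np.cos(t),-np.sin(t)],[np.sin(t),np.cos(t)]])
for f,x0,x1 in(('t_crop',60,140),('t10',480,560)):
    a=cv2.imread(f'pics/{f}.png');h=cv2.cvtColor(a,cv2.COLOR_BGR2HSV)
    m=(h[...,0]>7)&(h[...,0]<20)&(h[...,1]>110)&(h[...,2]>110)
    v,u=np.mgrid[:a.shape[0],:a.shape[1]]
    m&=(u>x0)&(u<x1)&((v>300)&(v<370) if f=='t_crop' else (v>255)&(v<325))
    U=(u[m]+.5)/5-.5+145;V=(v[m]+.5)/5-.5+185
    q=(onplane('top',U,V,220.)[:,:2]-p)@R
    print(f,m.sum(),q.mean(0).round(2),np.percentile(q,[1,99],axis=0).round(1).tolist())
for T in((468.5,330.3),(488.0,152.2)): print((np.array(T)-p)@R)
E
```

```text
t_crop 2449 [-14.25  89.01] [[-25.7, 79.9], [-2.5, 98.4]]
t10 2414 [-14.28 -89.74] [[-25.2, -99.1], [-3.3, -80.3]]
[-13.86708614  89.32946839]
[-15.29059302 -89.82921443]
```

Ring and buffer agree in the same camera frame: the ring's rear face is at local ≈ -24.3 and the buffer's end was at ≈ -24.2. The bowl (crop 372,228), tile (227,240) and collar are at the same pixels as at the start. Handing in.

```bash
python3 -c "
from workcell import ctrl
o=ctrl.get_obs();print(o['time_s'],o['force'].round(1));print(ctrl.hand_in())"
```

```text
25.05 [-0.5 -0.  -0.1]
the job is handed in; nothing more can be done
None
```

I slid the blue ring round both corners to the buffer and let go. It hangs on the rod, cork up, and I handed the job in at 25 s of the 64 s allowed.

- **Touch:** I approached in 0.5–1 mm steps. Contact gave about 4 N along the leg, against the collar's roughly 12 N slip limit. I then eased off, lowered the ring onto the rod and opened the jaws.
- **Last checks:** The ring's rear face measured at local x ≈ -24.3 mm and the buffer's end, from the first picture, at ≈ -24.2 mm. The collar, bowl and tile were at the same pixels as at the start. The cup looked unmoved in the scene view but was not measured. The robot is well clear of everything.
- **Disagreement:** The cork measured about 1 mm nearer the corner than the robot's position at contact would put it, within the camera's 2 mm calibration. A gap under 1 mm at the buffer therefore can't be ruled out by the pictures. I did not touch the ring again after letting go.

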